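Hang the headphones on the hall stand

ROBOT

A 7-joint arm with a two-finger parallel gripper is mounted at the origin on the work surface. World frame = base frame: x ahead of the robot, y to its left, z up, the work surface at z = 0. Lengths are in m, angles in rad, forces in N, time in s.
With the tool pointing down it reaches from about 0.425 to 0.975 m from the base axis. Payload 16.7 kg.
Tool frame: the origin (TCP) lies at the very end of the fingers, on their centre line; the grasp point (between the pads) lies 19 mm behind it; z points along the fingers, x is the direction in which the jaws open and shut, and the axes are right-handed (so a half turn about z gives the same grasp; the last joint's range is limited). The gripper opens to 85 mm and grips with 20 to 120 N. Pads are 22 mm wide; open, the fingers measure 114 mm over their backs; the gripper's body (76 mm by 85 mm) begins 54 mm behind the grasp point. The pads swing forward as they close: fully open they stand 13 mm farther back than shut.
Start: joints at [0.967, 0.426, 0.074, 1.606, -0.034, 1.111, -0.067], TCP at [0.296, -0.606, 0.231] pointing down, gripper open.
Joint ranges: [-2.85, 2.85], [-0.5, 2.14], [-1.23, 1.37], [0.21, 2.46], [-1.02, 4.16], [0.16, 2.05], [-2.73, 2.73]. Speed limits (rad/s): [1.89, 1.89, 2.39, 2.39, 3.01, 3.01, 3.01].

INTERFACE

Orientations are given as a unit quaternion [x, y, z, w].
In Python, from workcell import bot gives the robot as it stands.
- The arm moves only by the shell command python3 -m crank 'ROWS'. ROWS is JSON, a list of rows, each a list of 5 numbers: the shift along the world's x, y, z in m, then the turn about the world's z in degrees, then the closure, from -1 (fully open) to 1 (shut), so that 0 is half open. A call has 1 to 20 rows; each row is the pose to reach, as a shift and turn from the pose commanded when the call began; what a row does not reach only later rows make up. A row lasts 1/10 s, in which the tool goes at most 50 mm and 8.59 degrees, less where a joint would pass 70% of its speed; a pose out of reach is approached as far as the arm can. A call with a gripper value outside its range is refused whole. The fingers move at their own pace and stop on an object; the grip force is fixed at half the most. Time passes only in rows, so rows that repeat a pose let the fingers close. It gives the time, the measured TCP pose, the force and the opening at its end, in the units of the state.
- bot.get_state(): the state, without advancing time (a new reading comes with each control period).
- bot.get_image(name): name is "side" or "top" or "wrist"; returns a dict with "image" (420x560x3 uint8, blue, green, red), "fx", "fy", "cx", "cy" (pixels), "R" (3x3) and "t" (3): a world point X has camera coordinates R X + t. Camera axes: x right, y down, z forward; pixel columns grow to the right and rows downward; lengths in m; the calibration is good to about 2 mm. A picture is of the moment at which its call begins. There is no depth.
- bot.hand_in(): hands the job in, once; it reports no verdict.
The state is a dict: "clock": time; "joints": joint angles; "joint_vel": joint speeds; "tau": joint torques, N m; "tcp_pos": TCP position; "tool_rot": TCP orientation; "ft_force": force on the tool from outside, world axes, zero at the start; "torque": the same for the moment, N m; "gripper_width": finger opening in m.
Only numpy, scipy, OpenCV 4.12 (cv2) and the standard library are available. Lean on these libraries where they do the work, as an engineer would, in place of code of your own. Each camera call takes 0.05 s, during which the arm holds its last target.

TASK

Pick up the headphones standing on the quartz top and hang them over the horizontal rail of the little stand, so that the headband rests across the rail between the two posts and one ear cup hangs free on each side, level and at rest. Lower them on gently rather than dropping them, and leave everything else where it is.

Things in the scene. Friction and masses are not known exactly. Their poses are not given: they have to be found in the camera images.
- headphones: Small dark rigid headphones, about 0.17 kg, 142 mm high, standing upright on the flat bottoms of their two ear cups with the headband arching over. Origin: on the underside, midway between the cups; z is up. The cups lie at +x and -x, each 36 mm thick along x, 54 mm along y and 58 mm high; the free gap between them is 80 mm, overall width 150 mm. The shape is the same turned by half a turn. Nothing folds or flexes.
- crown (a point): Centre of the padded top of the headband, 135 mm above the headphones' underside, axes as the headphones (z up, x from cup to cup, y across the band). Here the band is 14 mm thick (z, so its underside is 7 mm below this point), 28 mm wide (y), nearly flat for 18 mm along x, then it curves down towards the cups. To be pinched across its 28 mm width from above. Fingertips that reach below the band's underside at the crown would meet the rail when the headphones are hung.
- stand: Small fixed stand: wooden base plate 78 x 204 x 10 mm (x, y, z), two steel posts of 14 mm diameter at y = +92 and -92 mm, and between their tops a straight horizontal steel rail along y. Origin: centre of the base's underside, on the work surface.
- rail_mid (a point): Middle of the rail, on its centre line, 143 mm above the work surface; y runs along the rail. The rail is a 14 mm round bar (top at 150 mm) with 170 mm free between the posts. Headphones hung on it have their cup bottoms 22 mm above the work surface.
- dishes: Bystander: stack of three round white ceramic dishes, 140 mm across, 58 mm high, at the back. Origin: centre of the underside.
- dispenser: Bystander: empty chrome push-button gel dispenser, 62 mm across, 122 mm high, at the back. Origin: centre of the underside.
- hairbrush: Bystander: wooden hairbrush lying bristles down beside the headphones, 230 mm long (along x, handle to -x), 58 mm wide, 35 mm high. Origin: between handle and head, on the surface.
- remote: Bystander: black remote control lying near the stand on the robot's side, 44 x 150 x 16 mm (x, y, z). Origin: centre of the underside.
- keys: Bystander: ring with two flat keys lying on the stand's base plate below the rail, about 70 mm long, 5 mm high. Origin: centre of the ring.
- glasses_case: Bystander: closed brown glasses case, 60 x 155 x 37 mm, at the back. Origin: centre of the underside.
Not all that is in view belongs to the job. Leave any green look-alike of the headphones alone.

How it is judged:
On the way:
1. the headphones are lifted clear of the surface (height (world z) of headphones above 0.05 m), for 0.2 s.
At the end, for the whole second after the job is handed in: Headband rests on the rail (its centre 7 to 22 mm above the rail's centre line), within 25 mm of the rail's line sideways and 70 mm of its middle lengthwise, crossing squarely within 0.4 rad, tilted under 0.3 rad, borne by the stand and at rest; other things within 40 mm of their places (x of crown in the frame of rail_mid between -0.025 and 0.025 m and y of crown in the frame of rail_mid between -0.07 and 0.07 m and z of crown in the frame of rail_mid between 0.007 and 0.022 m and angle between the y axis of crown and the y axis of rail_mid, either way round below 0.4 rad and angle between crown's own z axis and vertical below 0.3 rad and contact force between headphones and stand above 0.3 N and linear speed of headphones below 0.03 m/s and angular speed of headphones below 0.4 rad/s); the robot touches nothing.
It fails at once if the headphones are dropped (they fall faster than 0.5 m/s with no finger touching them) (contact force between the fingers and headphones below 0.05 N and linear speed of headphones above 0.5 m/s).
It fails at once if any other thing (dishes, dispenser, hairbrush, remote, keys, glasses case) moved by more than 40 mm (distance of any of dishes, dispenser, hairbrush, remote, keys, glasses_case from where it was at the start of the episode above 0.04 m).
It also fails if it takes over 48 s, if anything falls off the work surface, if the arm or the gripper's body presses on something with over 40 N, if the wrist force passes 120 N, or if a joint passes its speed limit or range.

## Working session

There is one attempt and no reset: what is moved stays moved. The work goes in short steps, Python scripts to look and compute and a shell command to move; the robot and the scene stay as the last step left them, time stands still between calls to the robot, and variables do not carry over. Pictures are saved under pics/ and viewed, and the job is handed in when it is done.

```bash
mkdir -p pics; ls
python3 - <<'E'
from workcell import bot
import cv2
s=bot.get_state(); print({k:s[k] for k in('clock','tcp_pos','tool_rot','ft_force','gripper_width')})
for n in('side','top','wrist'):
    d=bot.get_image(n); cv2.imwrite(f'pics/{n}0.png',d['image']); print(n,d['fx'],d['cx'],d['cy'],d['R'],d['t'])
E
```

```text
pics
{'clock': 0.0, 'tcp_pos': array([ 0.2962982 , -0.60603312,  0.23059571]), 'tool_rot': array([ 8.48303342e-01, -5.29510170e-01, -5.72192153e-04, -3.04426270e-04]), 'ft_force': array([-0.10922592,  0.70202128,  0.40660209]), 'gripper_width': 0.08551344350558648}
side 404.21744758760997 284.4286983676769 204.35897657922615 [[ 0.90245129 -0.43056875 -0.01386412]
 [-0.33560721 -0.6825104  -0.64926678]
 [ 0.27009158  0.59058455 -0.76043437]] [-0.4614145   0.28632034  0.7785167 ]
top 476.1882286114413 282.4384329525455 204.07869954157704 [[-0.02184781 -0.99913675 -0.035333  ]
 [-0.98804519  0.02697298 -0.15178655]
 [ 0.15260856  0.0315944  -0.98778157]] [0.07653643 0.55419891 0.98996502]
wrist 296.4325809811689 278.5284193585002 214.24888233075217 [[ 0.43928157 -0.89834866 -0.00117351]
 [-0.8638113  -0.42275123  0.27406464]
 [-0.24670171 -0.11937785 -0.96171056]] [-0.67481209 -0.03570623  0.37909208]
```

View pics/side0.png

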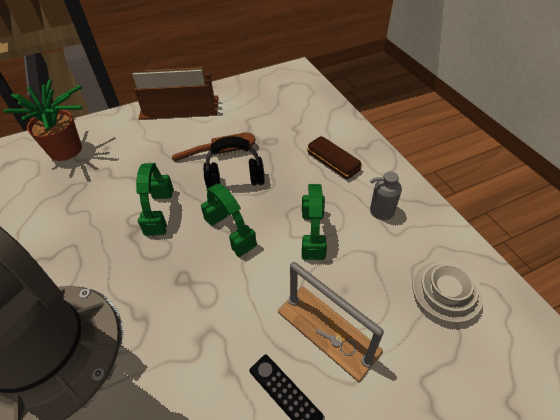

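View pics/top0.png

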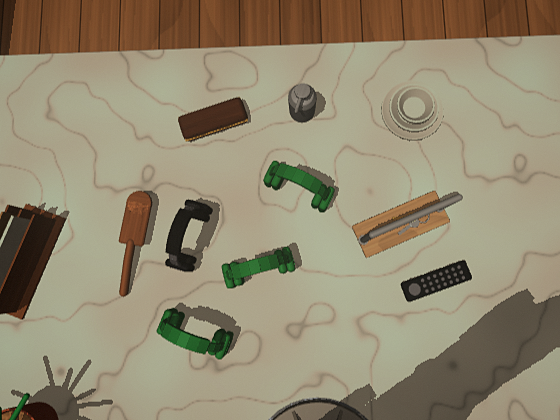

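View pics/wrist0.png

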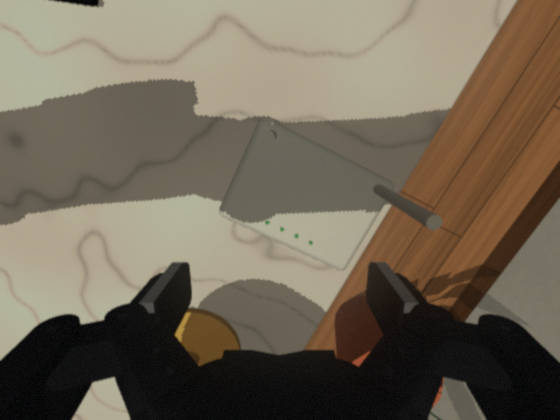

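The top view shows the dark headphones at about (187,235) and the rail running from about (362,240) to (461,197). The side view has the headphones at about (234,160) and the rail from (294,267) to (379,332). I'll enlarge both.

Run:
```python
import cv2,numpy as np
t=cv2.imread('pics/top0.png'); s=cv2.imread('pics/side0.png')
a=cv2.resize(t[190:280,150:230],None,fx=5,fy=5,interpolation=cv2.INTER_NEAREST)
b=cv2.resize(s[125:200,190:275],None,fx=4.6,fy=4.6,interpolation=cv2.INTER_NEAREST)
h=max(a.shape[0],b.shape[0]); pad=lambda i:cv2.copyMakeBorder(i,0,h-i.shape[0],0,4,cv2.BORDER_CONSTANT)
cv2.imwrite('pics/zoom1.png',np.hstack([pad(a),pad(b)]))
a=cv2.resize(t[180:265,345:470],None,fx=3,fy=3,interpolation=cv2.INTER_NEAREST)
b=cv2.resize(s[255:385,270:390],None,fx=3,fy=3,interpolation=cv2.INTER_NEAREST)
h=max(a.shape[0],b.shape[0])
cv2.imwrite('pics/zoom2.png',np.hstack([pad(a),pad(b)]))
```

```text
(no output)
```

View pics/zoom1.png

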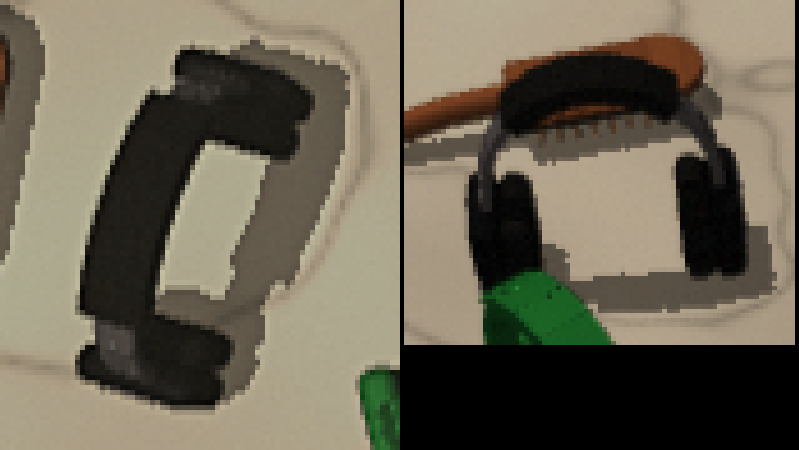

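View pics/zoom2.png

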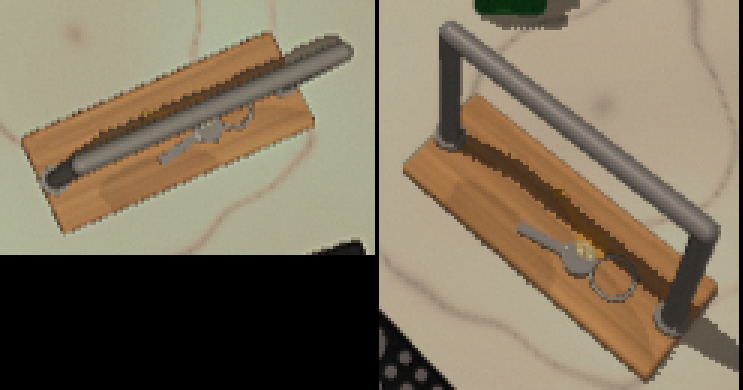

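```bash
cat > h.py <<'E'
import numpy as np,cv2
def ray(d,p):
    R=np.array(d['R']);t=np.array(d['t']); c=-R.T@t
    v=R.T@np.array([(p[0]-d['cx'])/d['fx'],(p[1]-d['cy'])/d['fy'],1.]); return c,v/np.linalg.norm(v)
def onz(d,p,z):
    c,v=ray(d,p); return c+v*(z-c[2])/v[2]
def tri(d1,p1,d2,p2):
    (a,u),(b,v)=ray(d1,p1),ray(d2,p2)
    A=np.stack([u,-v],1); s=np.linalg.lstsq(A,b-a,rcond=None)[0]
    P,Q=a+u*s[0],b+v*s[1]; return (P+Q)/2,np.linalg.norm(P-Q)
def proj(d,X):
    q=np.array(d['R'])@X+np.array(d['t']); return np.array([d['fx']*q[0]/q[2]+d['cx'],d['fy']*q[1]/q[2]+d['cy']])
E
python3 - <<'E'
from workcell import bot
from h import *
np.set_printoptions(precision=4,suppress=True)
T=bot.get_image('top');S=bot.get_image('side')
print('cams',ray(T,(0,0))[0],ray(S,(0,0))[0])
zt=lambda x,y:(150+x/5,190+y/5)
zs=lambda x,y:(190+(x-404)/4.6,125+y/4.6)
print('band ends',onz(T,zt(187,101),.12),onz(T,zt(118,314),.12))
print('crown top-surface edges',onz(T,zt(105,200),.142),onz(T,zt(170,222),.142))
print('crown tri',tri(T,zt(140,208),S,zs(592,92)))
r=lambda x,y:(345+x/3,180+y/3); q=lambda x,y:(270+(x-379)/3,255+y/3)
for a,b in(((78,163),(450,30)),((345,50),(708,230))):
    print('rail',tri(T,r(*a),S,q(*b)), onz(T,r(*a),.143), onz(S,q(*b),.143))
for p in((22,140),(65,233),(315,122),(270,33)): print('base',onz(T,r(*p),.01))
E
```

```text
cams [0.3982 0.0302 1.0647] [ 0.3022 -0.463   0.7715]
band ends [0.5369 0.2527 0.12  ] [0.4518 0.2796 0.12  ]
crown top-surface edges [0.4953 0.2795 0.142 ] [0.486  0.2538 0.142 ]
crown tri (array([0.496 , 0.2705, 0.1213]), np.float64(0.004309673373195256))
rail (array([ 0.4782, -0.1106,  0.1396]), np.float64(0.0020721691108814854)) [ 0.4769 -0.1098  0.143 ] [ 0.4783 -0.1127  0.143 ]
rail (array([ 0.5462, -0.285 ,  0.1434]), np.float64(0.0012177618596703227)) [ 0.5457 -0.2849  0.143 ] [ 0.547 -0.285  0.143]
base [ 0.5063 -0.0897  0.01  ]
base [ 0.4373 -0.118   0.01  ]
base [ 0.5141 -0.3044  0.01  ]
base [ 0.5813 -0.2764  0.01  ]
```

The rail middle is at about (0.512, -0.198), along -68.7°. The crown is at about (0.490, 0.267), with its width axis at about 72°. Next I'll hover over it and refine with the wrist camera.

```bash
python3 -m crank '[[0.2,0.2,0.07,-10,-1],[0.2,0.3,0.07,-15,-1],[0.2,0.4,0.07,-20,-1],[0.2,0.4,0.07,-20,-1],[0.2,0.4,0.07,-20,-1],[0.2,0.4,0.07,-20,-1],[0.2,0.4,0.07,-20,-1],[0.2,0.6,0.07,-30,-1],[0.2,0.6,0.07,-30,-1],[0.2,0.6,0.07,-30,-1],[0.2,0.6,0.07,-30,-1],[0.2,0.8,0.07,-40,-1],[0.194,0.873,0.07,-43.7,-1],[0.194,0.873,0.07,-43.7,-1],[0.194,0.873,0.07,-43.7,-1],[0.194,0.873,0.07,-43.7,-1],[0.194,0.873,0.07,-43.7,-1],[0.194,0.873,0.07,-43.7,-1],[0.194,0.873,0.07,-43.7,-1],[0.194,0.873,0.07,-43.7,-1]]'
python3 - <<'E'
from workcell import bot
from h import *
W=bot.get_image('wrist');cv2.imwrite('pics/w1.png',W['image'])
s=bot.get_state();print(s['clock'],s['tcp_pos'],s['tool_rot'],s['ft_force'])
E
```

```text
clock: 2.25
tcp_pos: [0.489, 0.2724, 0.3011]
tool_rot: [-0.593, 0.805, 0.001, 0.0]
ft_force: [0.5, -1.2, 0.0]
gripper_width: 0.0855
2.3 [0.4896394  0.26940196 0.30094827] [-5.92023577e-01  8.05920431e-01  5.71771072e-04 -1.24462989e-04] [ 0.81235423 -0.2906495   0.26796826]
```

View pics/w1.png

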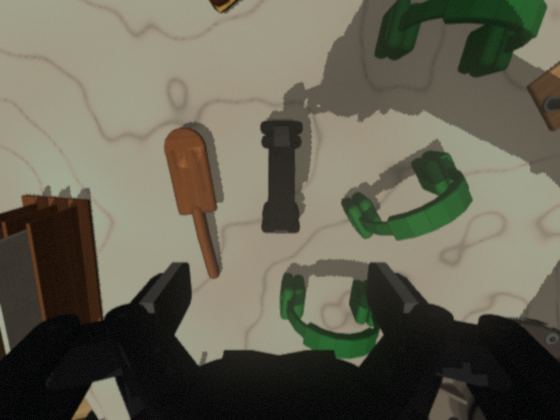

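The wrist view shows the headphones at about (282,177). The band runs nearly vertical in the image, square to the jaws. Now I'll measure the band edges.

Run:
```python
from workcell import bot
from h import *
np.set_printoptions(precision=4,suppress=True)
W=bot.get_image('wrist');I=W['image']
m=(I.max(2)<75).astype(np.uint8); m[250:]=0; m[:,:255]=0; m[:,308:]=0
for r in range(112,240,6):
    c=np.where(m[r])[0]; print(r,c.min() if len(c) else None,c.max() if len(c) else None, end=' | ')
print()
cv2.imwrite('pics/w1z.png',cv2.resize(I[105:245,235:335],None,fx=4,fy=4,interpolation=cv2.INTER_NEAREST))
print(ray(W,(0,0))[0], proj(W,np.array([.490,.267,.142])))
```

```text
112 None None | 118 None None | 124 259 298 | 130 258 299 | 136 263 295 | 142 259 298 | 148 262 296 | 154 266 291 | 160 266 291 | 166 266 291 | 172 266 291 | 178 266 291 | 184 266 291 | 190 266 291 | 196 266 291 | 202 266 291 | 208 262 295 | 214 261 297 | 220 261 295 | 226 260 296 | 232 262 295 | 238 None None | 
[0.5564 0.2481 0.4438] [280.4422 198.245 ]
```

View pics/w1z.png

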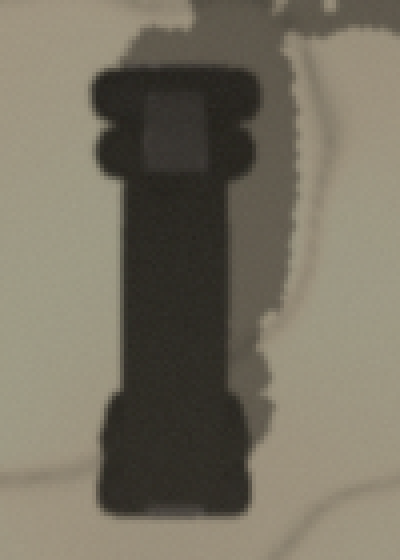

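Run:
```python
from workcell import bot
from h import *
np.set_printoptions(precision=4,suppress=True)
W=bot.get_image('wrist')
u=np.array([np.cos(np.radians(-17.6)),np.sin(np.radians(-17.6)),0]);c=np.array([.49,.267,0])
for s in(-.075,-.039,.039,.075):
  for z in (0,.03,.058): print(s,z,proj(W,c+u*s+[0,0,z]))
for z in(.12,.135,.142): print(z,proj(W,c+[0,0,z]), onz(W,(278.5,178),z))
R=np.array(W['R']);print(R[0],np.degrees(np.arctan2(R[0,1],R[0,0])))
s=bot.get_state();print(s['tcp_pos'],s['tool_rot'])
for r in (121.7,233.8): print(r,[onz(W,(278.5,r),z) for z in(.03,.058)])
```

```text
-0.075 0 [278.5232 225.3876]
-0.075 0.03 [278.5265 231.7015]
-0.075 0.058 [278.53   238.3944]
-0.039 0 [278.5485 203.158 ]
-0.039 0.03 [278.5536 208.1187]
-0.039 0.058 [278.559  213.3929]
0.039 0 [278.6073 151.5291]
0.039 0.03 [278.6168 153.0866]
0.039 0.058 [278.627  154.7538]
0.075 0 [278.6365 125.9466]
0.075 0.03 [278.6483 125.6816]
0.075 0.058 [278.6611 125.397 ]
0.12 [278.6135 194.8499] [0.508  0.2614 0.12  ]
0.135 [278.6199 197.8274] [0.5103 0.2607 0.135 ]
0.142 [278.6231 199.3119] [0.5114 0.2604 0.142 ]
[-0.3013 -0.9535  0.0002] -107.53765249034983
[0.4905 0.2662 0.301 ] [-0.5903  0.8072 -0.0001 -0.0003]
121.7 [array([0.5664, 0.243 , 0.03  ]), array([0.5657, 0.2432, 0.058 ])]
233.8 [array([0.4154, 0.2907, 0.03  ]), array([0.425 , 0.2877, 0.058 ])]
```

The crown refines to about (0.494, 0.2655). I'll descend to TCP z of about 0.130 and close.

```bash
python3 -m crank '[[0.004,-0.0015,-0.04,0,-1],[0.004,-0.0015,-0.08,0,-1],[0.004,-0.0015,-0.11,0,-1],[0.004,-0.0015,-0.13,0,-1],[0.004,-0.0015,-0.15,0,-1],[0.004,-0.0015,-0.16,0,-1],[0.004,-0.0015,-0.171,0,-1],[0.004,-0.0015,-0.171,0,-1],[0.004,-0.0015,-0.171,0,-1],[0.004,-0.0015,-0.171,0,-0.4],[0.004,-0.0015,-0.171,0,0],[0.004,-0.0015,-0.171,0,0.2],[0.004,-0.0015,-0.171,0,0.2]]'
python3 - <<'E'
from workcell import bot
from h import *
S=bot.get_image('side');cv2.imwrite('pics/s2.png',cv2.resize(S['image'][90:210,160:310],None,fx=5,fy=5,interpolation=cv2.INTER_CUBIC))
W=bot.get_image('wrist');cv2.imwrite('pics/w2.png',W['image'])
s=bot.get_state();print(s['clock'],s['tcp_pos'],s['ft_force'],s['gripper_width'])
E
```

```text
clock: 3.7
tcp_pos: [0.4945, 0.2652, 0.1305]
tool_rot: [-0.59, 0.807, -0.0, 0.0]
ft_force: [0.4, 0.7, -0.4]
gripper_width: 0.0345
3.8 [0.49452885 0.26516264 0.13042786] [-0.19258618  0.70889017  0.3844691 ] 0.03411475558614348
```

View pics/s2.png

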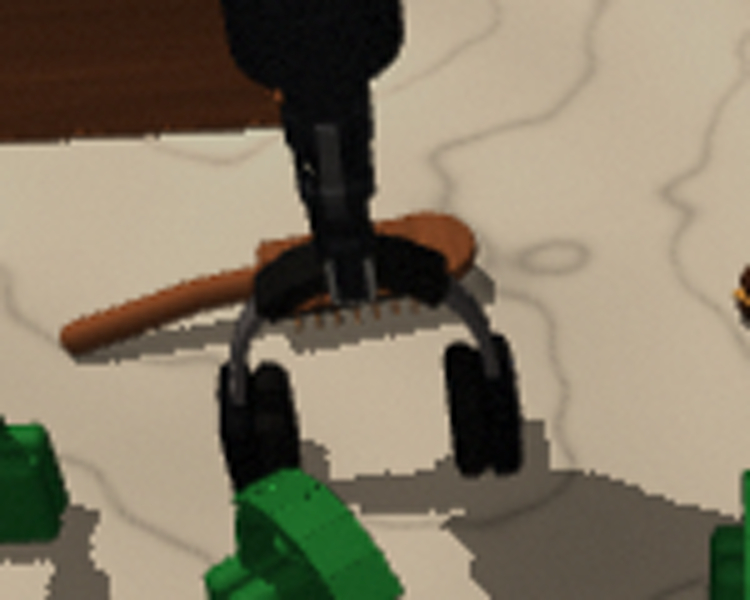

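View pics/w2.png

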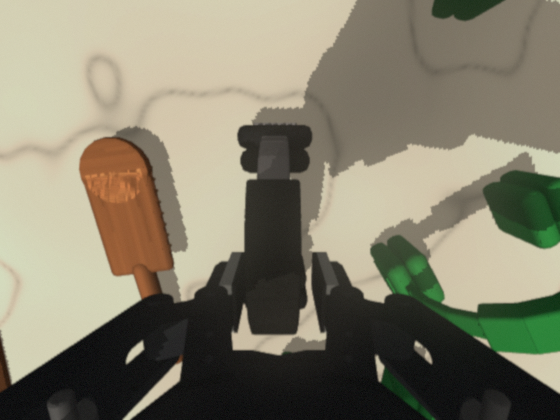

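Run:
```python
from workcell import bot
from h import *
S=bot.get_image('side')
for k in (.017,.024):
  for z in (.12,.125,.13,.135,.14): 
    q=proj(S,np.array([.4945-.302*k,.2652-.953*k,z])); print(k,z,q,(q-[160,90])*5)
for z in(.128,.142): q=proj(S,np.array([.4945-.302*.014,.2652-.953*.014,z])); print('band',z,(q-[160,90])*5)
```

```text
0.017 0.12 [230.61892278 151.75770762] [353.09461392 308.7885381 ]
0.017 0.125 [230.37729321 150.18687765] [351.88646604 300.93438825]
0.017 0.13 [230.13374742 148.60359042] [350.6687371  293.01795208]
0.017 0.135 [229.88826254 147.00769714] [349.44131268 285.03848571]
0.017 0.14 [229.6408153  145.39904668] [348.20407652 276.99523338]
0.024 0.12 [230.77190021 153.72232012] [353.85950106 318.6116006 ]
0.024 0.125 [230.52974017 152.15189107] [352.64870083 310.75945534]
0.024 0.13 [230.28565062 150.56894907] [351.42825312 302.84474535]
0.024 0.135 [230.03960843 148.97334397] [350.19804216 294.86671987]
0.024 0.14 [229.79159007 147.36492322] [348.95795034 286.82461609]
band 0.128 [350.83319207 292.00904547]
band 0.142 [347.38600183 269.57567164]
```

The tips are at z of about 0.130, roughly 2 mm above the band's underside. I'll rise 2 mm for margin, then close and lift a little.

```bash
python3 -m crank '[[0,0,0.002,0,0.2],[0,0,0.002,0,0.6],[0,0,0.002,0,1],[0,0,0.002,0,1],[0,0,0.002,0,1],[0,0,0.002,0,1],[0,0,0.002,0,1],[0,0,0.01,0,1],[0,0,0.02,0,1],[0,0,0.035,0,1],[0,0,0.035,0,1],[0,0,0.035,0,1]]'
python3 - <<'E'
from workcell import bot
from h import *
S=bot.get_image('side');cv2.imwrite('pics/s3.png',cv2.resize(S['image'][80:200,160:310],None,fx=5,fy=5,interpolation=cv2.INTER_CUBIC))
s=bot.get_state();print(s['clock'],s['tcp_pos'],s['ft_force'],s['torque'],s['gripper_width'])
E
```

```text
clock: 5.05
tcp_pos: [0.4948, 0.2652, 0.1659]
tool_rot: [-0.59, 0.807, -0.0, 0.001]
ft_force: [-0.4, -0.1, -2.1]
gripper_width: 0.0261
5.1 [0.49449014 0.26501455 0.16539468] [-0.72643856  0.17612252 -1.61915162] [ 0.03719247 -0.03927645 -0.05408622] 0.026126608239897767
```

View pics/s3.png

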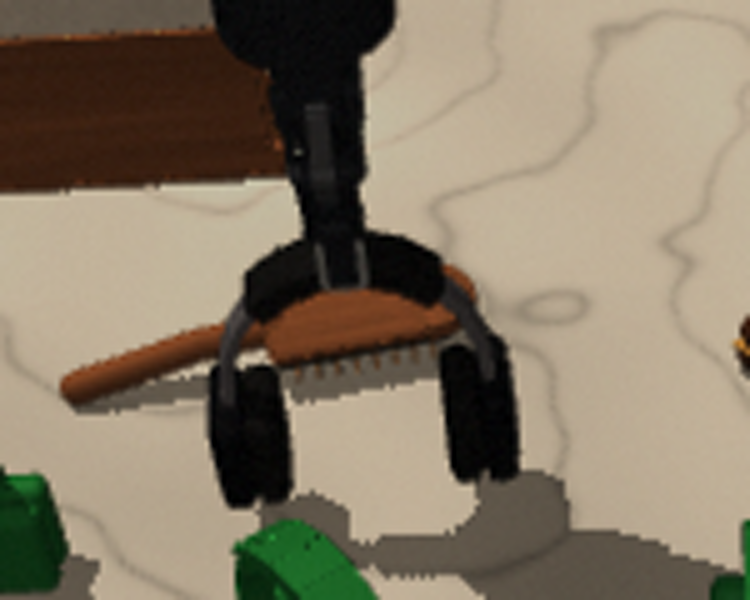

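It is held, with the tips flush with or just above the band's underside. Now up and over the stand.

```bash
python3 -m crank '[[0,0,0.03,0,1],[0,0,0.07,0,1],[0,0,0.11,0,1],[0,0,0.145,0,1],[0,-0.01,0.165,0,1],[0.002,-0.04,0.17,2,1],[0.003,-0.075,0.17,5,1],[0.005,-0.115,0.17,8,1],[0.006,-0.155,0.17,11,1],[0.008,-0.195,0.17,15,1],[0.01,-0.235,0.17,19,1],[0.011,-0.275,0.17,23,1],[0.013,-0.315,0.17,27,1],[0.014,-0.355,0.17,31,1],[0.016,-0.39,0.17,34,1],[0.017,-0.42,0.17,37,1],[0.018,-0.445,0.17,39,1],[0.018,-0.46,0.17,39,1],[0.018,-0.4635,0.17,39,1],[0.018,-0.4635,0.17,39,1]]'
python3 -m crank '[[0,0,0,0,1],[0,0,0,0,1],[0,0,0,0,1]]'
python3 - <<'E'
from workcell import bot
from h import *
for n in('side','top','wrist'):
  S=bot.get_image(n);cv2.imwrite(f'pics/{n}4.png',S['image'])
s=bot.get_state();print(s['clock'],s['tcp_pos'],s['tool_rot'],s['ft_force'],s['gripper_width'])
E
```

```text
clock: 7.1
tcp_pos: [0.5125, -0.1978, 0.335]
tool_rot: [0.826, -0.564, -0.0, -0.0]
ft_force: [0.6, -0.3, -0.4]
gripper_width: 0.0261
clock: 7.4
tcp_pos: [0.5126, -0.1975, 0.3354]
tool_rot: [0.826, -0.563, 0.0, -0.0]
ft_force: [-0.6, -0.4, -2.5]
gripper_width: 0.0264
7.55 [ 0.51254605 -0.19799649  0.33535802] [ 8.26012171e-01 -5.63652279e-01  1.07419849e-05 -4.33858716e-05] [-0.24948553 -0.33697963 -1.88434529] 0.02627247498513803
```

View pics/side4.png

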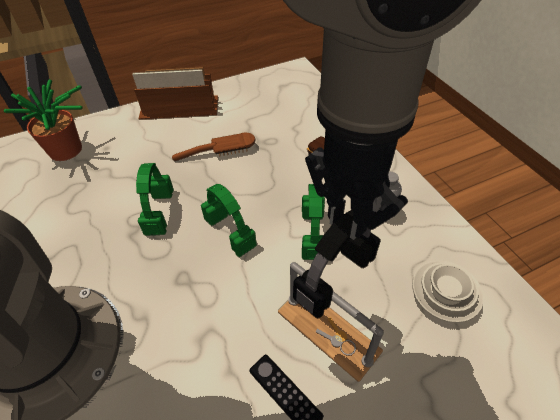

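View pics/wrist4.png

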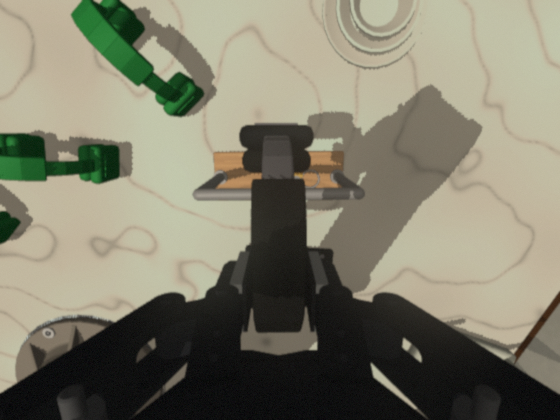

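View pics/top4.png

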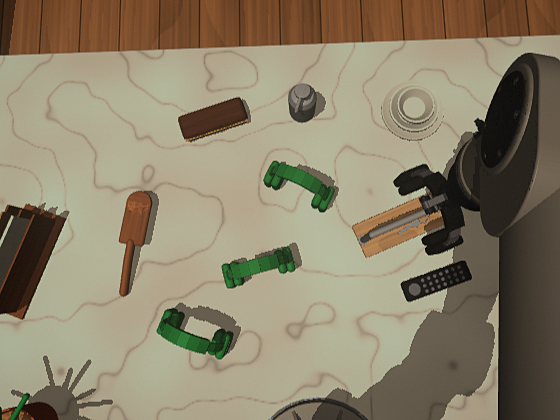

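In the wrist view the rail ends are at about (197,194) and (361,193), parallel to the image rows. I'll cast these onto the rail height and check the tilt of the headphones.

Run:
```python
from workcell import bot
from h import *
np.set_printoptions(precision=4,suppress=True)
W=bot.get_image('wrist');S=bot.get_image('side');T=bot.get_image('top')
I=W['image']
for c in(205,215,225,235,330,340,350): # rail rows by brightness profile
    print(c,I[184:206,c].max(1))
a,b=onz(W,(197,194),.143),onz(W,(361,193),.143);print(a,b,(a+b)/2,np.degrees(np.arctan2(*(b-a)[1::-1])))
c=np.array([.5126,-.198,.338-.135]);th=np.radians(21.3);u=np.array([np.cos(th),np.sin(th),0]);v=np.array([-u[1],u[0],0])
cv=S['image'].copy();ct=T['image'].copy()
for img,D in((cv,S),(ct,T)):
  for s in(-.075,-.039,.039,.075):
    for y in(-.027,.027):
      for z in(0,.058):
        cv2.circle(img,tuple(int(round(k*1)) for k in proj(D,c+u*s+v*y+[0,0,z])),1,(0,0,255) if z==0 else (0,255,255),-1)
z1=cv2.resize(cv[190:330,270:400],None,fx=3,fy=3);z2=cv2.resize(ct[150:265,380:480],None,fx=3.6,fy=3.6)
h=max(z1.shape[0],z2.shape[0]);p=lambda i:cv2.copyMakeBorder(i,0,h-i.shape[0],0,4,cv2.BORDER_CONSTANT)
cv2.imwrite('pics/chk4.png',np.hstack([p(z1),p(z2)]))
```

```text
205 [ 69  64  64  64  74  93 110 125 134 146 158 162 154 143 131 130 154 187
 195 197 196 196]
215 [ 62  62  71  80  89  97 113 124 135 148 158 161 153 140 131 128 152 183
 194 194 194 193]
225 [187 185 180 163 125 108 114 125 137 148 160 160 152 140 129 127 150 183
 192 194 193 192]
235 [186 183 178 163 129 108 114 126 137 150 159 159 150 137 128 130 153 182
 192 190 192 191]
330 [183 176 162 131  94  81  85  89  92  92  92  89  84  78  79  94 114 120
 121 120 117 116]
340 [ 74  89 101  95  83  82  85  89  91  93  92  86  84  81  80  95 110 114
 116 117 119 121]
350 [ 67  68  68  70  79  84 101 118 121 112 119 129 131 125 116 110 116 123
 120 120 123 122]
[ 0.4769 -0.1114  0.143 ] [ 0.547  -0.2871  0.143 ] [ 0.5119 -0.1993  0.143 ] -68.26354259445998
```

View pics/chk4.png

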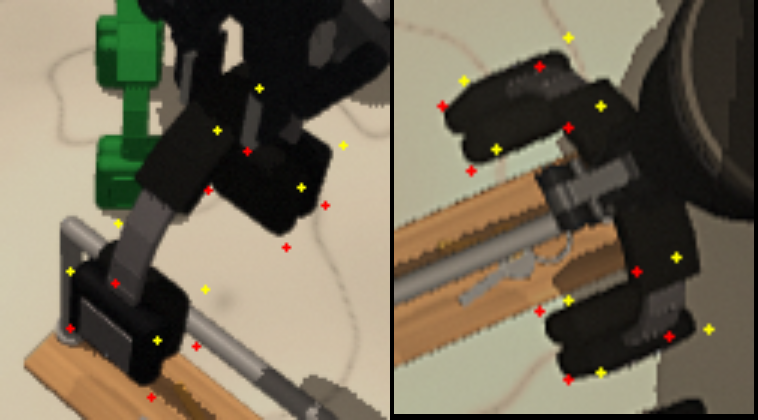

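The rail middle is confirmed at (0.512, -0.199), directly under the crown within about 2 mm, and the band crosses it square. No significant tilt is visible. Lowering to about 10 mm above contact.

```bash
python3 -m crank '[[0,-0.001,-0.02,0,1],[0,-0.001,-0.05,0,1],[0,-0.001,-0.08,0,1],[0,-0.001,-0.11,0,1],[0,-0.001,-0.135,0,1],[0,-0.001,-0.155,0,1],[0,-0.001,-0.165,0,1],[0,-0.001,-0.17,0,1],[0,-0.001,-0.17,0,1],[0,-0.001,-0.17,0,1],[0,-0.001,-0.17,0,1]]'
python3 - <<'E'
from workcell import bot
from h import *
S=bot.get_image('side');cv2.imwrite('pics/s5.png',cv2.resize(S['image'][230:390,250:410],None,fx=3.7,fy=3.7,interpolation=cv2.INTER_CUBIC))
W=bot.get_image('wrist');cv2.imwrite('pics/w5.png',W['image'])
s=bot.get_state();print(s['clock'],s['tcp_pos'],s['tool_rot'],s['ft_force'],s['torque'])
E
```

```text
clock: 8.8
tcp_pos: [0.513, -0.1995, 0.1662]
tool_rot: [0.826, -0.564, 0.001, -0.0]
ft_force: [-0.4, 0.2, -2.5]
gripper_width: 0.0263
8.9 [ 0.51279586 -0.19948743  0.16595411] [ 8.25849292e-01 -5.63890660e-01  4.85837936e-04 -1.83297877e-04] [ 0.98429478  0.04490178 -1.22560199] [-0.03668743 -0.01350362 -0.0161007 ]
```

View pics/s5.png

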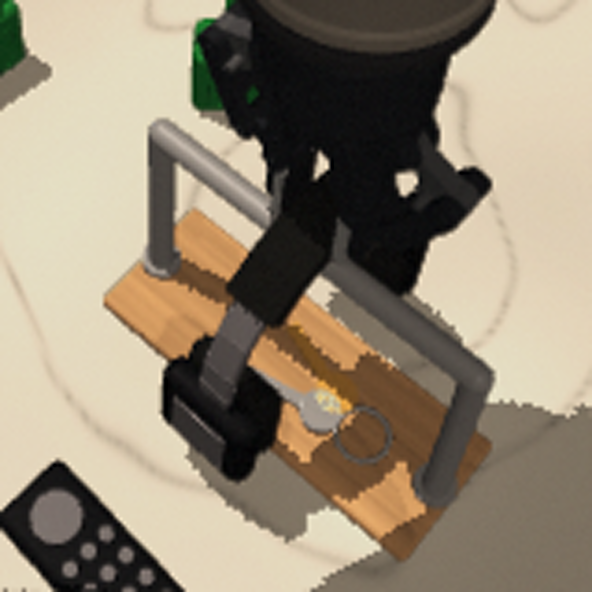

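View pics/w5.png

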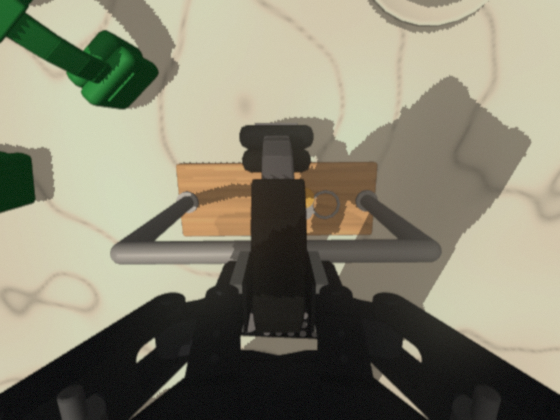

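It straddles the rail squarely. The last 11 mm go in small steps, watching the force.

```bash
python3 -m crank '[[0,0,-0.002,0,1],[0,0,-0.004,0,1],[0,0,-0.006,0,1],[0,0,-0.007,0,1],[0,0,-0.008,0,1],[0,0,-0.009,0,1],[0,0,-0.009,0,1]]'
python3 -m crank '[[0,0,-0.001,0,1],[0,0,-0.001,0,1]]'
python3 -m crank '[[0,0,-0.001,0,1],[0,0,-0.001,0,1]]'
```

```text
clock: 9.6
tcp_pos: [0.5124, -0.1994, 0.1562]
tool_rot: [0.826, -0.564, -0.0, 0.0]
ft_force: [-0.5, 0.4, -1.7]
gripper_width: 0.0263
clock: 9.8
tcp_pos: [0.5125, -0.1994, 0.1552]
tool_rot: [0.826, -0.564, -0.0, -0.0]
ft_force: [-0.4, -0.3, -1.7]
gripper_width: 0.0261
clock: 10.0
tcp_pos: [0.5126, -0.1994, 0.1545]
tool_rot: [0.826, -0.564, 0.0, -0.0]
ft_force: [-0.3, 0.5, 2.4]
gripper_width: 0.026
```

Contact came at z = 0.1545, as predicted, with Fz rising by 4 N. Before releasing, a look with the side camera.

```bash
python3 - <<'E'
from workcell import bot
from h import *
S=bot.get_image('side');cv2.imwrite('pics/s6.png',cv2.resize(S['image'][230:390,250:410],None,fx=3.7,fy=3.7,interpolation=cv2.INTER_CUBIC))
print(bot.get_state()['ft_force'])
E
python3 -m crank '[[0,0,0,0,0.6],[0,0,0,0,0.4],[0,0,0,0,0.3],[0,0,0,0,0.2],[0,0,0,0,0.1],[0,0,0,0,0],[0,0,0,0,-0.2],[0,0,0,0,-0.2]]'
python3 - <<'E'
from workcell import bot
from h import *
S=bot.get_image('side');cv2.imwrite('pics/s7.png',cv2.resize(S['image'][230:390,250:410],None,fx=3.7,fy=3.7,interpolation=cv2.INTER_CUBIC))
W=bot.get_image('wrist');cv2.imwrite('pics/w7.png',W['image'])
print(bot.get_state()['ft_force'])
E
```

```text
[-1.30837383  0.3753039   1.9880094 ]
clock: 10.85
tcp_pos: [0.5125, -0.1994, 0.1543]
tool_rot: [0.826, -0.564, -0.0, -0.0]
ft_force: [-0.1, -0.2, 0.4]
gripper_width: 0.0513
[-0.8971323   0.75908221  0.3222536 ]
```

View pics/s7.png

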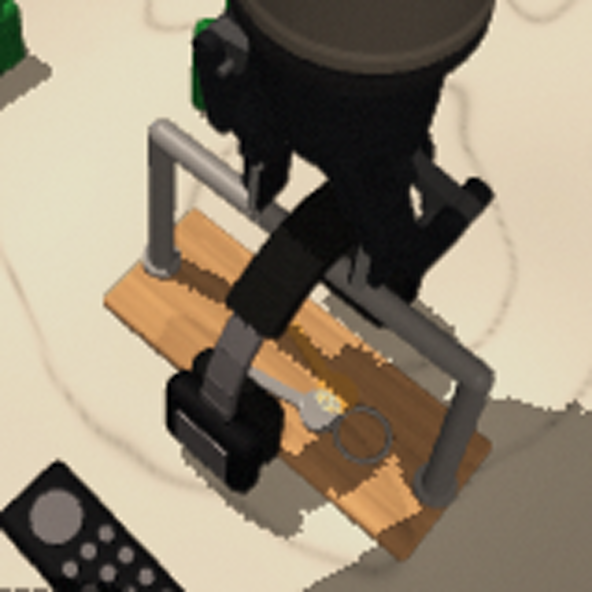

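View pics/w7.png

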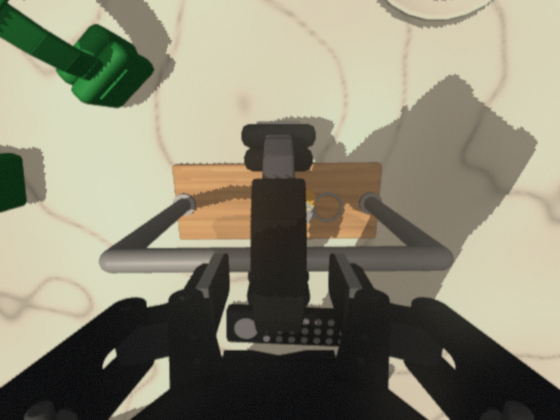

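Released and still level, with the fingers clear on both sides. Withdrawing straight up.

```bash
python3 -m crank '[[0,0,0.005,0,-0.3],[0,0,0.015,0,-0.3],[0,0,0.03,0,-0.3],[0,0,0.06,0,-0.3],[0,0,0.1,0,-0.3],[0,0,0.14,0,-0.3],[0,0,0.17,0,-0.3],[0.03,-0.05,0.19,0,-0.3],[0.06,-0.09,0.2,0,-0.3],[0.06,-0.12,0.2,0,-0.3],[0.06,-0.15,0.2,0,-0.3],[0.06,-0.15,0.2,0,-0.3],[0.06,-0.15,0.2,0,-0.3]]'
python3 - <<'E'
from workcell import bot
from h import *
np.set_printoptions(precision=4,suppress=True)
S=bot.get_image('side');a=S['image'];T=bot.get_image('top');b=T['image']
cv2.imwrite('pics/s8full.png',a)
z1=cv2.resize(a[230:390,250:410],None,fx=2.4,fy=2.4);z2=cv2.resize(b[140:290,340:490],None,fx=2.56,fy=2.56)
cv2.imwrite('pics/chk8.png',np.hstack([z1,z2]))
print(bot.get_state()['ft_force'],bot.get_state()['clock'])
E
```

```text
clock: 12.25
tcp_pos: [0.5722, -0.3498, 0.3547]
tool_rot: [0.826, -0.564, -0.0, -0.0]
ft_force: [-0.3, 1.1, -1.0]
gripper_width: 0.0557
[-0.1669  0.7085  0.3118] 12.35
```

View pics/chk8.png

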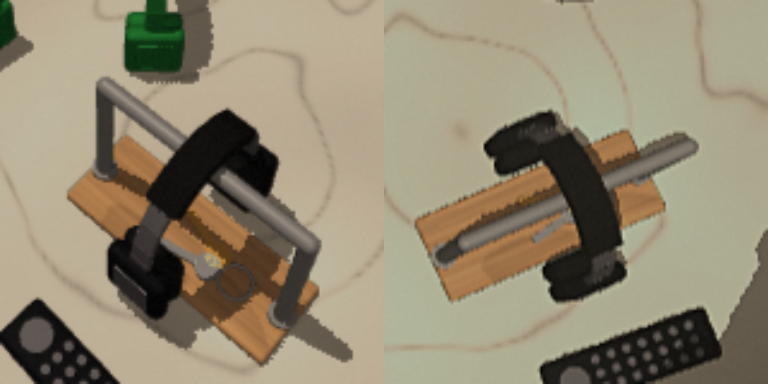

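View pics/s8full.png

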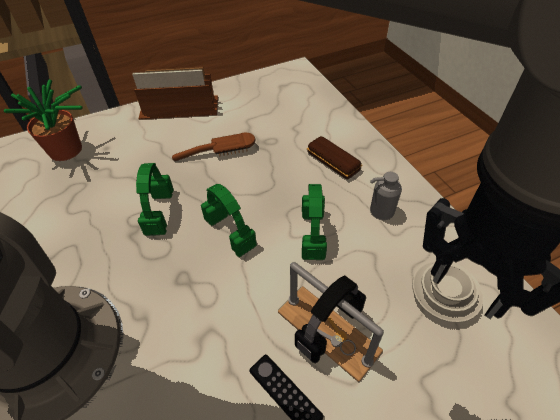

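The headphones hang across the rail near its middle, and the bystanders look undisturbed. I'll check rest and level with two frames 0.8 s apart.

```bash
python3 - <<'E'
from workcell import bot
import cv2
cv2.imwrite('pics/a.png',bot.get_image('side')['image']);cv2.imwrite('pics/at.png',bot.get_image('top')['image'])
E
python3 -m crank '[[0,0,0,0,-0.3],[0,0,0,0,-0.3],[0,0,0,0,-0.3],[0,0,0,0,-0.3],[0,0,0,0,-0.3],[0,0,0,0,-0.3],[0,0,0,0,-0.3]]'
python3 - <<'E'
from workcell import bot
from h import *
np.set_printoptions(precision=4,suppress=True)
S=bot.get_image('side');T=bot.get_image('top')
a=cv2.imread('pics/a.png').astype(int);at=cv2.imread('pics/at.png').astype(int)
print('diff side',np.sort(abs(S['image'].astype(int)-a)[260:375,285:385].max(2).ravel())[-5:],'top',np.sort(abs(T['image'].astype(int)-at)[180:265,370:450].max(2).ravel())[-5:])
top0=cv2.imread('pics/top0.png');d=cv2.absdiff(T['image'],top0).max(2)
n,l,st,c=cv2.connectedComponentsWithStats((d>40).astype(np.uint8))
print([s.tolist() for s in st[1:] if s[4]>25])
th=np.radians(21.7);u=np.array([np.cos(th),np.sin(th),0]);v=np.array([-u[1],u[0],0]);c=np.array([.512,-.199,.022])
A=S['image'].copy();B=T['image'].copy()
for img,D in((A,S),(B,T)):
  for s in(-.075,-.039,.039,.075):
    for y in(-.027,.027):
      for z in(0,.058): cv2.circle(img,tuple(int(round(k)) for k in proj(D,c+u*s+v*y+[0,0,z])),1,(0,0,255) if z==0 else (0,255,255),-1)
cv2.imwrite('pics/chk9.png',np.hstack([cv2.resize(A[260:380,275:395],None,fx=3.3,fy=3.3),cv2.resize(B[165:285,350:470],None,fx=3.3,fy=3.3)]))
E
```

```text
clock: 13.15
tcp_pos: [0.5725, -0.3494, 0.3543]
tool_rot: [0.826, -0.564, -0.0, -0.0]
ft_force: [0.2, 1.3, 0.1]
gripper_width: 0.0554
diff side [8 8 8 9 9] top [6 6 6 7 8]
[[355, 100, 205, 320, 20294], [379, 183, 56, 76, 1864], [165, 198, 55, 74, 2366], [328, 385, 26, 17, 208], [314, 403, 22, 17, 143]]
```

View pics/chk9.png

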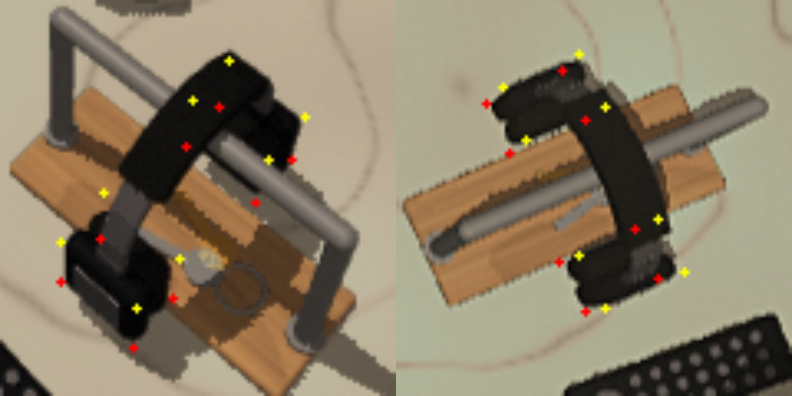

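The two frames differ only by noise, and both cups sit where level hanging predicts. In the top view the only changes are at the headphones (old and new place) and around the arm and its shadow. Handing in.

```bash
python3 -c "
from workcell import bot
print(bot.hand_in())"
```

```text
the job is handed in; nothing more can be done
None
```

I picked the headphones up by pinching the crown across its 28 mm width, carried them over at height and lowered them in 1 mm steps. They touched the rail at TCP z 0.1545, as predicted. I then opened the fingers gradually, withdrew straight up and handed in at about 13 s; the hand-in gave no verdict.

**Last checks:**
- **Placement:** the headphones hang across the rail near its middle, square and level to within a few millimetres of the predicted outline in the side and top views. The dots for the predicted cup corners sat about 3 mm off in the same direction on both cups. I put that down to the rounded corners and calibration.
- **At rest:** two frames about 0.8 s apart differed only by image noise.
- **Other things:** in the top view nothing had changed except the headphones and the area around the arm and its shadow. That area covered the dishes and remote, so I checked those two only by eye in the side view, where they looked undisturbed.
- **Robot clear:** the gripper was well clear, with wrist force near zero.

No check failed. I judged level from the overlaid outlines and did not measure the tilt angle directly.

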